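Pack the last sample flacon and click the case shut

TASK

Take the finished gold bottle (the one with its tall gold cap on) from the bench and set it down gently, upright, in the empty well of the blue sample case, next to the bottle already packed there. Then slide the clear cover along its rails until it is fully home and its orange tab has clicked down over the case's end wall, and let go. Do not drop the bottle, and leave the other things on the bench as they are.

Things in the scene. Friction and masses are not known exactly. Their poses are not given: they have to be found in the camera images.
- bottle: The bottle to pack: gold round bulb 42 mm in diameter (widest 14 to 26 mm up, curving in to a flat foot 26 mm wide), silver collar 20 mm wide from 41 to 45 mm, then a straight gold cap 18 mm in diameter from 45 to 76 mm (its top): grip it there, from above. 60 to 130 g. Stands loose on the bench. Origin: centre of its underside; z up along the bottle.
- open_bottle: A bystander: a gold bottle of the same bulb but without a cap, only a silver collar and a thin white stem, 56 mm high. Stands loose on the bench; leave it. Origin: centre of its underside.
- jar: A bystander: small amber jar with a black lid, 44 mm in diameter, 62 mm high, loose on the bench; leave it. Origin: centre of its underside.
- packed_bottle: A capped gold bottle identical to the one to pack, standing loose in the other well of the case, partly hidden under the open cover; leave it there. Origin: centre of its underside.
- funnel: A bystander: steel funnel standing mouth down, 72 mm in diameter, 75 mm high, loose. Origin: centre of its underside.
- brush: A bystander: brush with a wooden handle, about 170 mm long, lying loose on the bench. Origin: on its underside, near its middle.
- case: Navy blue sample case, 136 x 80 mm outside, 101 mm high, in an aluminium nest plate (200 x 124 x 6 mm) fixed to the bench: it cannot move. Origin: middle of the nest's underside, on the bench; x is the long direction, along which the cover OPENS (closing goes towards -x), y across, z up. White insert with two round wells 47 mm in diameter, 10 mm deep, centred at x = -25 (empty) and +35 mm.
- empty_well (a point): Centre of the floor of the empty well, 10 mm above the bench: the bottle's origin belongs here; axes as the case. The case's mouth, 101 mm above the bench, is open 32 mm to either side along y. Beside a cap standing here fingers have along x 23 mm to the ramp inside the ledge wall and 28 mm to the open cover's tab; along y 23 mm each way. A packed bottle's cap ends 86 mm above the bench.
- full_well (a point): Centre of the floor of the well that holds the packed bottle. Axes as the case.
- cover (a joint): Travel of the clear bluish cover along the case's x, m: 0 = fully home on its end stops, 0.102 = fully open; starts 0.09 to 0.1 open, leaving the empty well clear. It cannot leave its rails. About 1 N of friction; from 0.015 to 0.005 its tab climbs the ramp and rides over the ledge, which takes up to about 10 N, then drops behind it and holds the cover between 0 and 0.003.
- cover_grip (a point): Middle of the top of the cover's white grip bar, 113 mm above the bench; axes as the case. The bar is 10 mm thick along x, 44 mm long along y and stands 16 mm above the cover plate (plate top at 97 mm). Pinch it along x from above, or push its +x side towards -x. It moves with the cover; cover home, it lies at x = +30 mm of the case.
- tab (a joint): Angle of the orange tab, rad: a springy tongue 52 mm long, 24 mm wide at the cover's -x end. 0 = relaxed, level with the cover; lifted to about 0.065 while its nose rides over the ledge, back to 0 once it has clicked down behind. It is worked by sliding the cover, not by hand.
- tab_tip (a point): Top of the upturned lip at the tab's free end. Cover home and clicked, it lies at x = -76.5 mm of the case, 101.5 mm above the bench, just beyond the ledge: the end wall at x = -64 to -68, 93 mm high, with a 26 mm wide lead-in ramp inside it down to x = -57, 89 mm high.
Not all that is in view belongs to the job. Leave any green look-alike of the packed_bottle alone.

How it is judged:
By the outcome, as a careful person would: the job done as asked, in the order asked, and still so for the second after the job is handed in, with the robot touching nothing.
It also fails if it takes over 51 s, if anything falls off the work surface, if the arm or the gripper's body presses on something with over 40 N, if the wrist force passes 120 N, or if a joint passes its speed limit or range.

ROBOT

A 6-joint arm with a two-finger parallel gripper is mounted at the origin on the work surface. World frame = base frame: x ahead of the robot, y to its left, z up, the work surface at z = 0. Lengths are in m, angles in rad, forces in N, time in s.
With the tool pointing down it reaches from about 0.25 to 0.775 m from the base axis. Payload 4 kg.
Tool frame: the origin (TCP) lies on the centre line of the jaws, within the pads' length; the fingertips stand 8 mm ahead of it and the grasp point (between the pads) lies 11 mm behind it; z points along the fingers, y is the direction in which the jaws open and shut (so a half turn about z gives the same grasp; the last joint's range is limited). The gripper opens to 94 mm and grips with 3 to 60 N. Pads are 16 mm wide; open, the fingers measure 119 mm over their backs; the gripper's body (75 mm by 177 mm) begins 78 mm behind the grasp point.
Start: joints at [1.031, 0.087, 1.371, -0, 1.684, -0.103], TCP at [0.233, 0.498, 0.214] pointing down, gripper open.
Joint ranges: [-3.1, 3.1], [-0.76, 2.03], [0.27, 2.55], [-1.08, 4.22], [0.17, 2.65], [-2.57, 2.57]. Speed limits (rad/s): [2.79, 2.79, 3.14, 3.14, 3.14, 3.14].

INTERFACE

Orientations are given as [roll, pitch, yaw] about the fixed x, y, z axes, in that order (R = Rz(yaw) Ry(pitch) Rx(roll)).
In Python, from bench import robot gives the robot as it stands.
- The arm moves only by the shell command python3 -m crank 'ROWS' [OPENING]. ROWS is JSON, a list of rows, each a list of 4 numbers: the shift along the tool's x, y, z scaled (see below), then the turn about the tool's z scaled (see below). A call has exactly 10 rows; each row shifts and turns the commanded pose from where the row before left it, along the tool's axes as they then stand; what a row does not reach is not made up. The controller multiplies each number of a shift by 0.2 m and each number of a turn by pi/2 rad. A row lasts 1/8 s, in which the tool goes at most 62.5 mm and 10.7 degrees, less where a joint would pass 70% of its speed; a pose out of reach is approached as far as the arm can. A call with a number of a shift or a turn outside -1 to 1 is refused whole. A call with a gripper value outside its range is refused whole. OPENING is the gripper command: -1 is fully open, 1 is shut, values between are in proportion, set as the call begins (- or left out, the last holds). The fingers move at their own pace and stop on an object; the grip force is fixed at half the most. Time passes only in rows, so rows that do not move let the fingers close, or fill a call up. It gives the time, the measured TCP pose, the force and the opening at its end, in the units of the state.
- robot.get_obs(): the state, without advancing time (a new reading comes with each control period).
- robot.snapshot(name): name is "side" or "top"; returns (picture, depth): 480x640x3 uint8, red, green, blue; 480x640 float32, m along the optical axis (not along the pixel's ray), 0 where there is no reading.
- robot.camera_params(name): a dict with "fx", "fy", "cx", "cy" (pixels), "world_from_camera" (4x4, takes a point from camera to world coordinates). Camera axes: x right, y down, z forward; pixel columns grow to the right and rows downward; lengths in m; the calibration is good to about 2 mm. A picture is of the moment at which its call begins. camera_params takes no time and is no camera call.
- robot.close_job(): hands the job in, once; it reports no verdict.
The state is a dict: "time": time; "joint_positions": joint angles; "qvel": joint speeds; "joint_torque": joint torques, N m; "tool_pos": TCP position; "ee_rot": TCP orientation; "wrist_force": force on the tool from outside, world axes, zero at the start; "wrist_torque": the same for the moment, N m; "width": finger opening in m.
Only numpy, scipy, OpenCV 4.12 (cv2) and the standard library are available. Lean on these libraries where they do the work, as an engineer would, in place of code of your own. Each camera call takes 0.05 s, during which the arm holds its last target.

## Working session

There is one attempt and no reset: what is moved stays moved. The work goes in short steps, Python scripts to look and compute and a shell command to move; the robot and the scene stay as the last step left them, time stands still between calls to the robot, and variables do not carry over. Pictures are saved under pics/ and viewed, and the job is handed in when it is done.

```bash
mkdir -p pics; ls
cat > h.py <<'E'
import numpy as np, cv2
from bench import robot
def snap(n,tag):
    p,d=robot.snapshot(n); cv2.imwrite(f'pics/{tag}.png',p[:,:,::-1]); np.savez(f'pics/{tag}.npz',p=p,d=d); return p,d
def ray(n,u,v):
    c=robot.camera_params(n); T=np.array(c['world_from_camera'])
    r=T[:3,:3]@np.array([(u-c['cx'])/c['fx'],(v-c['cy'])/c['fy'],1]); return T[:3,3],r
def onz(n,u,v,z):
    o,r=ray(n,u,v); return o+r*(z-o[2])/r[2]
def dep(n,u,v,d):
    o,r=ray(n,u,v); return o+r*d
def tri(n1,p1,n2,p2):
    o1,r1=ray(n1,*p1);o2,r2=ray(n2,*p2); r1=r1/np.linalg.norm(r1);r2=r2/np.linalg.norm(r2)
    t=np.linalg.lstsq(np.stack([r1,-r2],1),o2-o1,rcond=None)[0]
    a=o1+t[0]*r1;b=o2+t[1]*r2; return (a+b)/2,np.linalg.norm(a-b)
def proj(n,P):
    c=robot.camera_params(n); T=np.linalg.inv(np.array(c['world_from_camera'])); q=T[:3,:3]@np.array(P)+T[:3,3]
    return c['fx']*q[0]/q[2]+c['cx'],c['fy']*q[1]/q[2]+c['cy']
E
python3 - <<'E'
from h import *
np.set_printoptions(precision=4,suppress=True)
for n in('side','top'):
    snap(n,n+'0'); c=robot.camera_params(n); print(n,c['fx'],c['cx'],c['cy'],np.array(c['world_from_camera']))
print(robot.get_obs())
E
```

```text
pics
side 458.91249216952514 321.34882350225246 243.94463544661986 [[-0.9995 -0.023   0.0201  0.4656]
 [-0.0306  0.7516 -0.659   0.6181]
 [ 0.     -0.6593 -0.7519  0.8289]
 [ 0.      0.      0.      1.    ]]
top 465.51216616522794 314.65897790337795 236.56544844692175 [[ 0.0189 -0.9948  0.1     0.3761]
 [-0.9997 -0.0205 -0.0148  0.015 ]
 [ 0.0168 -0.0997 -0.9949  1.0252]
 [ 0.      0.      0.      1.    ]]
{'time': 0.1, 'joint_positions': array([ 1.0309,  0.0879,  1.3721, -0.    ,  1.6836, -0.1031]), 'qvel': array([-0.0003, -0.0035, -0.0046,  0.0019, -0.0019,  0.0002]), 'joint_torque': array([  0.0024, -34.1254, -30.3302,   0.072 ,   0.0305,  -0.0001]), 'tool_pos': array([0.2324, 0.4979, 0.2124]), 'ee_rot': array([-3.1396, -0.0002,  2.7048]), 'wrist_force': array([ 0.2834, -0.1835, -0.0166]), 'wrist_torque': array([-0.0549,  0.0156,  0.0069]), 'width': 0.09403136152952117}
```

View pics/side0.png

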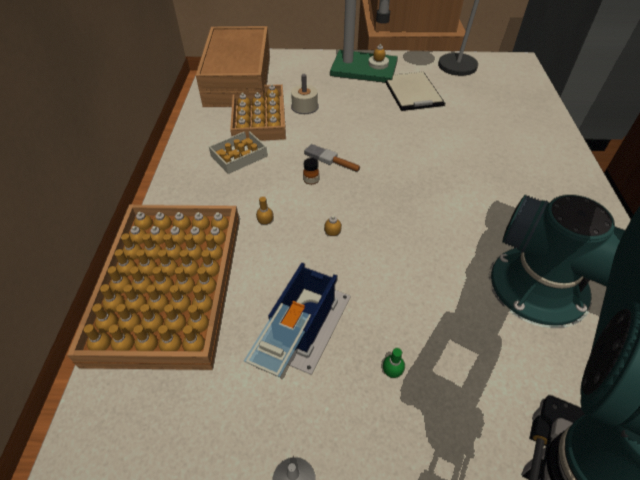

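View pics/top0.png

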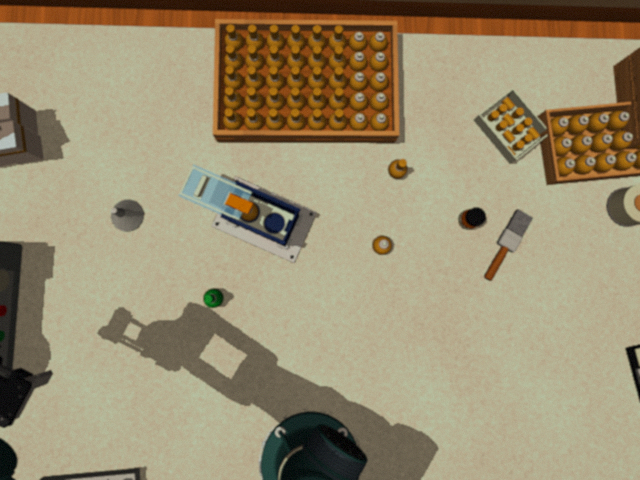

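The scene has these gold bottles:
- A loose capped one: side (265,212), top (399,168).
- A loose uncapped one: side (333,227), top (383,244).
- The ones in the trays.

There is also a green look-alike at side (394,363). The loose one with the tall gold cap fits the description, and I'll confirm it in an enlarged crop.

Run:
```python
import cv2,numpy as np
s=cv2.imread('pics/side0.png');t=cv2.imread('pics/top0.png')
z=lambda im,x0,y0,w,h,k:cv2.resize(im[y0:y0+h,x0:x0+w],None,fx=k,fy=k,interpolation=cv2.INTER_CUBIC)
a=z(s,240,185,110,60,7);b=z(t,360,145,60,42,6);c=z(t,365,230,60,42,6)
cv2.imwrite('pics/cropA.png',np.vstack([a[:, :720],np.hstack([b,c])[:170]]))
cv2.imwrite('pics/cropB.png',z(s,235,255,125,130,4.6))
cv2.imwrite('pics/cropC.png',z(t,170,155,160,115,5))
```

```text
(no output)
```

View pics/cropA.png

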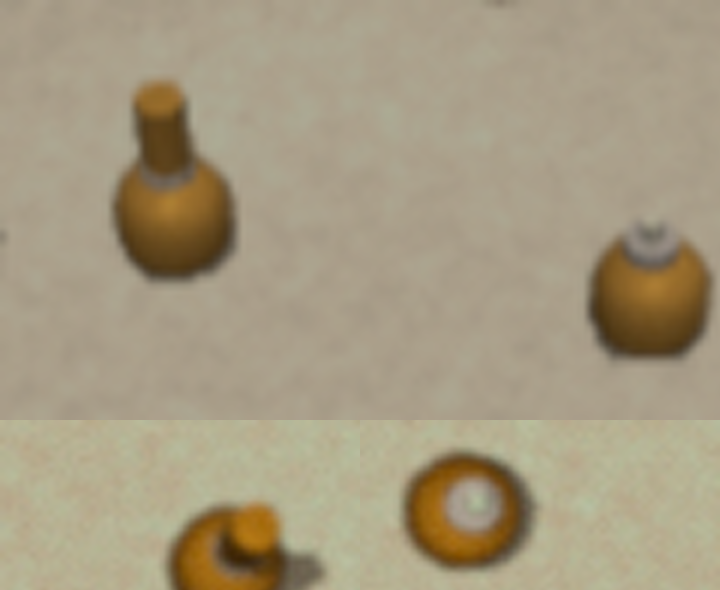

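View pics/cropB.png

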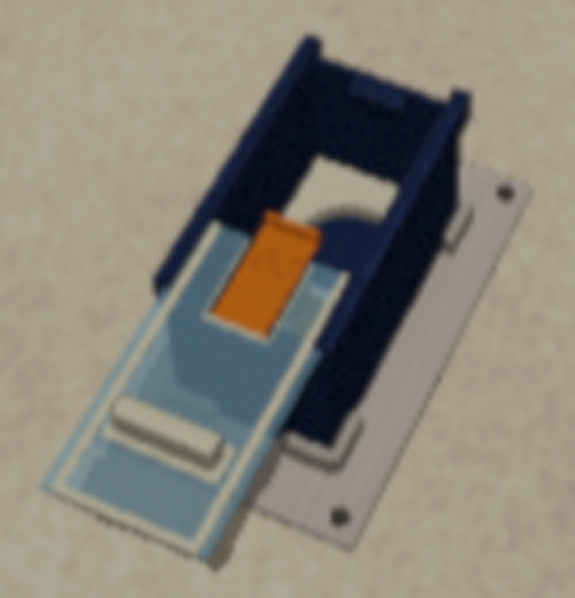

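View pics/cropC.png

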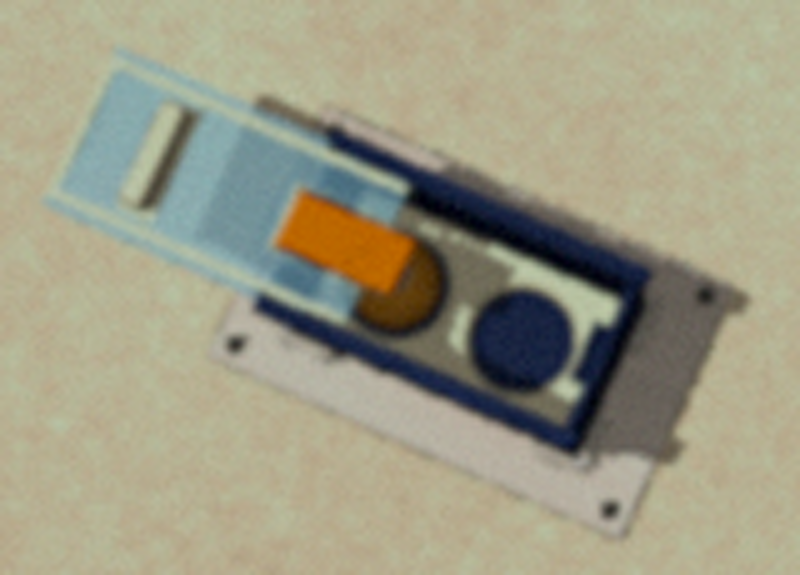

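Crop A confirms it: the left bottle has the tall gold cap, with its cap top at side (263,199) and top (402,163). The right one shows only a silver collar and a stem. Crops B and C show the case with the empty well at top (274,223), the cover open toward the upper left and its grip bar at top (201,186). Next I'll measure these.

Run:
```python
from h import *
np.set_printoptions(precision=4,suppress=True)
S=np.load('pics/side0.npz');T=np.load('pics/top0.npz')
f=lambda o,k,p:(p[0]/k+o[0]-.4,p[1]/k+o[1]-.4)
capS=f((240,185),7,(160,97));capT=f((360,145),6,(255,110))
print('cap',tri('side',capS,'top',capT))
bc=onz('top',399-.5,169,0.02);print('bulb approx',bc)
A=f((170,155),5,(236,344));B=f((170,155),5,(706,295));C=f((170,155),5,(610,510))
Cs=f((235,255),4.6,(505,192));As=f((235,255),4.6,(340,517))
print('A',tri('top',A,'side',As),'C',tri('top',C,'side',Cs))
a,b,c=[onz('top',*p,.006) for p in(A,B,C)];print(a,b,c)
print('side plane',onz('side',*As,.006),onz('side',*Cs,.006))
print('len',np.linalg.norm(a-c),np.linalg.norm(b-c),'mid AB',(a+b)/2)
ex=(a-c)/np.linalg.norm(a-c);print('yaw',np.degrees(np.arctan2(ex[1],ex[0])))
# wall top corners ledge: top-crop
for nm,p,q in(('corner +',(640,272),(312,42)),('corner -',(575,445),(460,98))):
    print(nm,tri('top',f((170,155),5,p),'side',f((235,255),4.6,q)))
print('well rim @.02',onz('top',*f((170,155),5,(522,340)),.02),'@.01',onz('top',*f((170,155),5,(522,340)),.01))
print('bar',tri('top',f((170,155),5,(154,156)),'side',f((235,255),4.6,(165,427))))
# bar corners in both
for nm,p,q in(('y+',(172,106),(118,402)),('y-',(134,205),(215,446))):
    print('bar',nm,tri('top',f((170,155),5,p),'side',f((235,255),4.6,q)))
for nm,p,q in(('tab end A',(417,240),(268,214)),('tab end B',(388,292),(318,237))):
    print(nm,tri('top',f((170,155),5,p),'side',f((235,255),4.6,q)))
# outline of gold cap mask centroid by depth
p=T['p'].astype(int);d=T['d']
print(d[160:172,395:408][::3])
```

```text
cap (array([ 0.6296, -0.1783,  0.0792]), np.float64(0.0011671749402393534))
bulb approx [ 0.6309 -0.1824  0.02  ]
A (array([0.5027, 0.2149, 0.009 ]), np.float64(0.000151894060314376)) C (array([0.4332, 0.0493, 0.0102]), np.float64(0.00014467403582923258))
[0.5032 0.2155 0.006 ] [0.5294 0.0093 0.006 ] [0.4334 0.0494 0.006 ]
side plane [0.5028 0.2135 0.006 ] [0.4331 0.0464 0.006 ]
len 0.18014883573061077 0.10402747751557137 mid AB [0.5163 0.1124 0.006 ]
yaw 67.21330782368788
corner + (array([0.5226, 0.0365, 0.1033]), np.float64(0.001698576024651129))
corner - (array([0.4551, 0.0608, 0.0968]), np.float64(0.002158682856960461))
well rim @.02 [0.5058 0.0889 0.02  ] @.01 [0.5071 0.0897 0.01  ]
bar (array([0.5654, 0.2304, 0.1105]), np.float64(0.0011829333178697897))
bar y+ (array([0.5841, 0.2231, 0.1154]), np.float64(0.0001079374631031748))
bar y- (array([0.5457, 0.2376, 0.1101]), np.float64(0.0014947569908739314))
tab end A (array([0.5349, 0.1262, 0.1007]), np.float64(3.497603452607485e-05))
tab end B (array([0.5136, 0.1371, 0.101 ]), np.float64(5.803414663982995e-06))
[[1.014  1.0137 1.0137 1.0119 0.9753 0.972  0.972  0.9727 0.973  0.9751
  0.9698 1.0534 0.    ]
 [1.0114 1.005  0.984  0.9748 0.9722 0.9714 0.9715 0.971  0.9741 0.9741
  0.9709 0.9713 1.0529]
 [1.0082 0.9954 0.9937 0.984  0.9796 0.9748 0.974  0.9707 0.9743 0.9761
  1.0105 1.0171 1.0508]
 [1.0071 1.0066 1.0047 0.9985 0.9968 0.9986 0.9948 1.0046 1.0102 1.0099
  1.0106 1.0151 1.0506]]
```

```bash
cat >> h.py <<'E'
def need(target,yaw=None):
    o=robot.get_obs(); y=o['ee_rot'][2]; d=np.array(target)-o['tool_pos']
    tx=np.array([np.cos(y),np.sin(y),0]);ty=np.array([np.sin(y),-np.cos(y),0])
    print('units x,y,z',np.round(np.array([d@tx,d@ty,-d[2]])/.2,4),'turn',None if yaw is None else round((((y-yaw+np.pi/2)%np.pi)-np.pi/2)/(np.pi/2),4),'pos',o['tool_pos'],'rot',o['ee_rot'],'t',o['time'],'F',o['wrist_force'],'w',o['width'])
def cloud(n,tag):
    z=np.load(f'pics/{tag}.npz');d=z['d'];c=robot.camera_params(n);T=np.array(c['world_from_camera'])
    v,u=np.mgrid[:480,:640];P=np.stack([(u-c['cx'])/c['fx']*d,(v-c['cy'])/c['fy']*d,d],-1)
    return z['p'].astype(int),np.where(d[...,None]>0,P@T[:3,:3].T+T[:3,3],np.nan)
E
python3 - <<'E'
from h import *
np.set_printoptions(precision=4,suppress=True)
for n in('side','top'):
    p,P=cloud(n,n+'0')
    m=(p[...,0]-p[...,2]>50)&(np.hypot(P[...,0]-.63,P[...,1]+.18)<.05)
    mm=m&(P[...,2]>.069)
    print(n,m.sum(),mm.sum(),np.nanmedian(P[mm],0),P[mm].min(0),P[mm].max(0),'bulb',P[m&(P[...,2]<.04)].min(0),P[m&(P[...,2]<.04)].max(0))
    # open bottle
    m=(p[...,0]-p[...,2]>50)&(np.hypot(P[...,0]-.47,P[...,1]+.14)<.06); print('open',P[m].mean(0) if m.any() else 0)
p,P=cloud('top','top0')
print('tray corner',P[137,397],P[130,397],P[120,397])
need((.630,-.179,.2),np.radians(157.2))
E
```

```text
side 252 43 [ 0.631  -0.1775  0.0773] [ 0.6239 -0.1886  0.0692] [ 0.6386 -0.1701  0.0798] bulb [ 0.6112 -0.1876  0.0102] [ 0.6479 -0.1583  0.04  ]
open [ 0.4619 -0.1342  0.0316]
top 280 61 [ 0.6301 -0.1784  0.0749] [ 0.6221 -0.1877  0.0694] [ 0.6392 -0.1703  0.0794] bulb [ 0.6106 -0.2037 -0.0021] [ 0.6618 -0.1581  0.04  ]
open [ 0.4603 -0.1422  0.035 ]
tray corner [ 0.697  -0.1751  0.0399] [ 0.7077 -0.1723  0.0546] [ 0.7295 -0.1721  0.0555]
units x,y,z [-3.2331 -2.226   0.0621] turn -0.0248 pos [0.2324 0.4979 0.2124] rot [-3.1396 -0.0002  2.7048] t 0.1 F [ 0.2834 -0.1835 -0.0166] w 0.09403136152952117
```

```bash
python3 -m crank '[[-0.16,-0.11,0,-0.025],[-0.16,-0.11,0,0],[-0.16,-0.11,0,0],[-0.16,-0.11,0,0],[-0.16,-0.11,0,0],[-0.16,-0.11,0,0],[-0.16,-0.11,0,0],[-0.16,-0.11,0,0],[-0.16,-0.11,0,0],[-0.16,-0.11,0,0]]' 0.05; python3 -c "
from h import *
need((.6303,-.1785,.2),np.radians(157.2))"
```

```text
time: 1.35
tool_pos: [0.4415, 0.1696, 0.213]
ee_rot: [-3.141, -0.001, 2.744]
wrist_force: [0.4, -0.0, 0.4]
width: 0.0444
units x,y,z [-1.5442 -1.2395  0.065 ] turn 0.0002 pos [0.44153564 0.16963887 0.21299615] rot [-3.14128630e+00 -6.84507927e-04  2.74403315e+00] t 1.35 F [ 0.40985457 -0.01940857  0.39167394] w 0.04435585851984411
```

```bash
python3 -m crank '[[-0.18,-0.15,0,0],[-0.18,-0.15,0,0],[-0.18,-0.15,0,0],[-0.18,-0.15,0,0],[-0.18,-0.15,0,0],[-0.18,-0.15,0,0],[-0.18,-0.15,0,0],[-0.18,-0.13,0,0],[-0.06,-0.04,0,0],[0,0,0,0]]'; python3 -c "
from h import *
need((.6303,-.1785,.0555),np.radians(157.2))"
```

```text
time: 2.6
tool_pos: [0.6232, -0.1703, 0.2125]
ee_rot: [3.141, -0.002, 2.743]
wrist_force: [-0.4, 0.5, -0.0]
width: 0.0448
units x,y,z [-0.0486 -0.0242  0.7848] turn -0.0002 pos [ 0.62321785 -0.17027921  0.2124566 ] rot [ 3.14108642e+00 -2.10920882e-03  2.74331054e+00] t 2.6 F [-0.42150347  0.52320221 -0.04581109] w 0.04482462697262274
```

```bash
python3 -m crank '[[-0.049,-0.024,0.05,0],[0,0,0.1,0],[0,0,0.1,0],[0,0,0.1,0],[0,0,0.1,0],[0,0,0.07,0],[0,0,0.03,0],[0,0,0.01,0],[0,0,0,0],[0,0,0,0]]'
python3 - <<'E'
from h import *
need((.6303,-.1785,.0555),np.radians(157.2))
for n in('side','top'): snap(n,n+'1')
s=cv2.imread('pics/side1.png');t=cv2.imread('pics/top1.png')
z=lambda im,x0,y0,w,h,k:cv2.resize(im[y0:y0+h,x0:x0+w],None,fx=k,fy=k,interpolation=cv2.INTER_CUBIC)
cv2.imwrite('pics/crop1.png',np.hstack([z(s,220,120,100,140,4),z(t,350,100,100,140,4)]))
E
```

```text
time: 3.85
tool_pos: [0.6311, -0.1787, 0.1024]
ee_rot: [3.141, 0.002, 2.744]
wrist_force: [0.4, -0.3, 0.2]
width: 0.0451
units x,y,z [ 0.0039 -0.0004  0.2346] turn 0.0002 pos [ 0.63105782 -0.17873561  0.10242697] rot [3.14147438e+00 1.66414415e-03 2.74398227e+00] t 3.85 F [ 0.41683007 -0.3359985   0.15056748] w 0.045087157139446166
```

View pics/crop1.png

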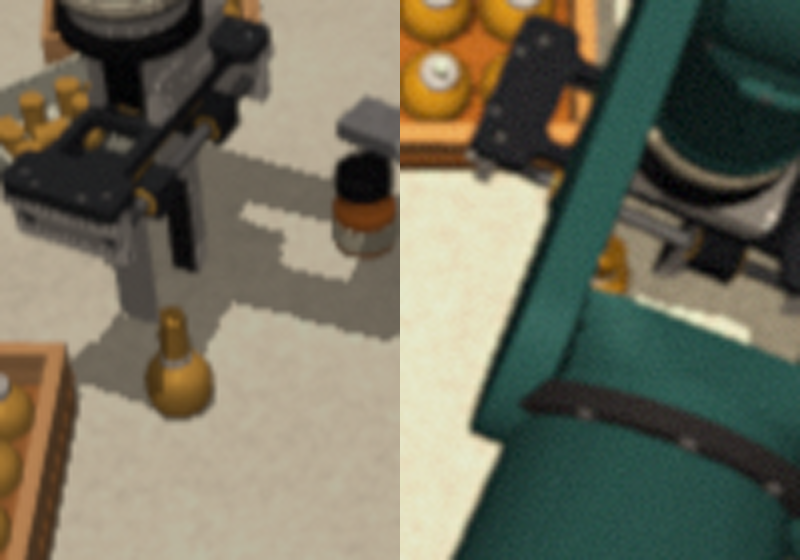

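Run:
```python
from h import *
o=robot.get_obs();y=o['ee_rot'][2];ty=np.array([np.sin(y),-np.cos(y),0]);tx=np.array([np.cos(y),np.sin(y),0])
P=o['tool_pos']-[0,0,.008]
for s in(-1,1):
  for r in(.0225,.035):
    for w in (-.008,.008):
      u,v=proj('side',P+ty*s*r+tx*w);print(s,r,w,round((u-220)*4),round((v-120)*4))
u,v=proj('side',(.6303,-.1785,.076));print((u-220)*4,(v-120)*4)
u,v=proj('side',(.6303,-.1785,.0));print((u-220)*4,(v-120)*4)
```

```text
-1 0.0225 -0.008 173 268
-1 0.0225 0.008 197 275
-1 0.035 -0.008 183 255
-1 0.035 0.008 207 263
1 0.0225 -0.008 135 315
1 0.0225 0.008 159 323
1 0.035 -0.008 124 328
1 0.035 0.008 148 336
170.1271677170314 317.77718532169945
181.80030558999783 406.4865019656487
```

```bash
python3 -m crank '[[0.007,0,0.03,0],[0,0,0.05,0],[0,0,0.05,0],[0,0,0.05,0],[0,0,0.03,0],[0,0,0.02,0],[0,0,0.004,0],[0,0,0,0],[0,0,0,0],[0,0,0,0]]' && python3 -c "
from h import *
need((.6303,-.1785,.0555),np.radians(157.2))"
```

```text
time: 5.2
tool_pos: [0.6295, -0.178, 0.055]
ee_rot: [3.141, 0.001, 2.744]
wrist_force: [-0.3, 0.0, 0.3]
width: 0.0446
units x,y,z [-0.0047 -0.0007 -0.0023] turn 0.0003 pos [ 0.62948708 -0.17800105  0.05503878] rot [3.14149110e+00 6.50957811e-04 2.74405127e+00] t 5.2 F [-0.32100183  0.00425977  0.26806212] w 0.04461386807128598
```

```bash
python3 -m crank '[[0,0,0,0],[0,0,0,0],[0,0,0,0],[0,0,0,0],[0,0,0,0],[0,0,0,0],[0,0,0,0],[0,0,-0.01,0],[0,0,-0.02,0],[0,0,-0.03,0]]' 1 && python3 -c "
from h import *
need((.6303,-.1785,.0555),np.radians(157.2))"
```

```text
time: 6.45
tool_pos: [0.6292, -0.1778, 0.0668]
ee_rot: [3.141, -0.0, 2.744]
wrist_force: [0.4, -0.1, -0.8]
width: 0.0175
units x,y,z [-0.0064 -0.001   0.0565] turn 0.0003 pos [ 0.62919771 -0.17782858  0.0668064 ] rot [ 3.14146646e+00 -4.12694420e-04  2.74412054e+00] t 6.45 F [ 0.35386718 -0.11281888 -0.8443484 ] w 0.017528085977873753
```

```bash
python3 -m crank '[[0,0,-0.06,0],[0,0,-0.1,0],[0,0,-0.1,0],[0,0,-0.1,0],[0,0,-0.1,0],[0,0,-0.1,0],[0,0,-0.06,0],[0,0,-0.03,0],[0,0,0,0],[0,0,0,0]]'
python3 - <<'E'
from h import *
need((.5066,.0893,.21),np.radians(157.2))
snap('side','side2')
s=cv2.imread('pics/side2.png')
cv2.imwrite('pics/crop2.png',cv2.resize(s[60:240,180:360],None,fx=3,fy=3,interpolation=cv2.INTER_CUBIC))
E
```

```text
time: 7.7
tool_pos: [0.6289, -0.1778, 0.1956]
ee_rot: [3.142, -0.002, 2.744]
wrist_force: [0.3, -0.7, -0.9]
width: 0.0172
units x,y,z [ 1.0808  0.9947 -0.0722] turn 0.0003 pos [ 0.62887423 -0.17781391  0.19556509] rot [ 3.14158392e+00 -1.91135484e-03  2.74406428e+00] t 7.7 F [ 0.25716741 -0.69752205 -0.9004225 ] w 0.017170556585946718
```

View pics/crop2.png

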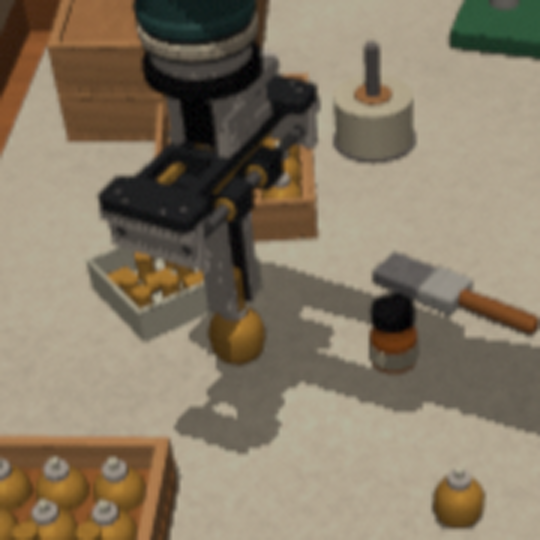

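The bottle hangs upright in the fingers, with its bulb at about side (259,172). Next is carrying it over the case.

```bash
python3 -m crank '[[0.07,0.06,-0.03,0],[0.14,0.13,-0.02,0],[0.14,0.13,0,0],[0.14,0.13,0,0],[0.14,0.13,0,0],[0.14,0.13,0,0],[0.14,0.13,0,0],[0.1,0.1,0,0],[0.05,0.04,0,0],[0.02,0.015,0,0]]' && python3 -m crank '[[0,0,0,0],[0,0,0,0],[0,0,0,0],[0,0,0,0],[0,0,0,0],[0,0,0,0],[0,0,0,0],[0,0,0,0],[0,0,0,0],[0,0,0,0]]' >/dev/null
python3 - <<'E'
from h import *
need((.5066,.0893,.21),np.radians(157.2))
for n in('side','top'): snap(n,n+'3')
s=cv2.imread('pics/side3.png');t=cv2.imread('pics/top3.png')
z=lambda im,x0,y0,w,h,k:cv2.resize(im[y0:y0+h,x0:x0+w],None,fx=k,fy=k,interpolation=cv2.INTER_CUBIC)
cv2.imwrite('pics/crop3.png',np.hstack([z(s,235,190,130,185,3),z(t,180,140,130,185,3)]))
o=robot.get_obs()
u=proj('side',o['tool_pos']-[0,0,.035]);print(u,(u[0]-235)*3,(u[1]-190)*3)
E
```

```text
time: 9.0
tool_pos: [0.5067, 0.0897, 0.2069]
ee_rot: [-3.142, 0.001, 2.745]
wrist_force: [-0.2, -0.1, -0.7]
width: 0.0174
units x,y,z [ 0.0028 -0.0006 -0.0165] turn 0.0003 pos [0.50717142 0.08919389 0.20670818] rot [3.14148368e+00 3.80933237e-05 2.74409732e+00] t 10.25 F [ 0.52442926 -0.52584863 -1.25785279] w 0.01742256096771062
(np.float64(307.5486077026958), np.float64(262.88599480025664)) 217.64582310808737 218.65798440076992
```

View pics/crop3.png

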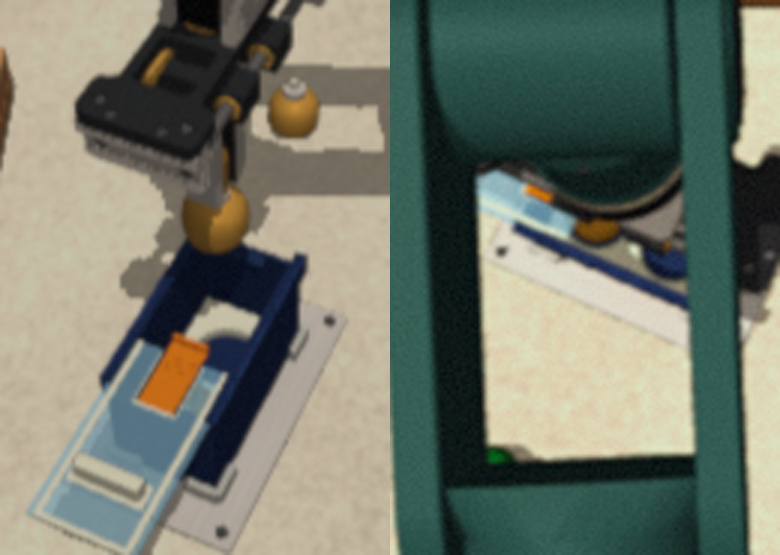

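The held bottle lines up with the tool axis within about 1 px, with its bulb at about side (307,263). The two cameras disagree by about 2.5 mm along the case, so I'll aim between them. I'll lower it part way and look again.

```bash
python3 - <<'E'
from h import *
need((.5065,.0883,.13),np.radians(157.2))
E
python3 -m crank '[[0,-0.004,0.03,0],[0,0,0.06,0],[0,0,0.06,0],[0,0,0.06,0],[0,0,0.06,0],[0,0,0.06,0],[0,0,0.04,0],[0,0,0.02,0],[0,0,0,0],[0,0,0,0]]'
python3 - <<'E'
from h import *
need((.5065,.0883,.0655),np.radians(157.2))
for n in('side','top'): snap(n,n+'4')
s=cv2.imread('pics/side4.png');t=cv2.imread('pics/top4.png')
z=lambda im,x0,y0,w,h,k:cv2.resize(im[y0:y0+h,x0:x0+w],None,fx=k,fy=k,interpolation=cv2.INTER_CUBIC)
cv2.imwrite('pics/crop4.png',z(s,240,220,120,150,4));cv2.imwrite('pics/crop4t.png',z(t,200,180,100,80,7))
E
```

```text
units x,y,z [ 0.0014 -0.0054  0.3834] turn 0.0003 pos [0.50717652 0.08917958 0.2066799 ] rot [3.14149708e+00 2.38764275e-05 2.74409821e+00] t 10.35 F [ 0.40640425 -1.10721703 -0.96341686] w 0.0173228117277818
time: 11.6
tool_pos: [0.5072, 0.0885, 0.1292]
ee_rot: [3.141, 0.001, 2.744]
wrist_force: [0.1, -0.4, -0.9]
width: 0.0174
units x,y,z [ 0.0031 -0.0022  0.3187] turn 0.0003 pos [0.50723357 0.08846354 0.12923044] rot [3.14100772e+00 9.49257626e-04 2.74409115e+00] t 11.6 F [ 0.12908144 -0.43933722 -0.93293982] w 0.017407194903608796
```

View pics/crop4.png

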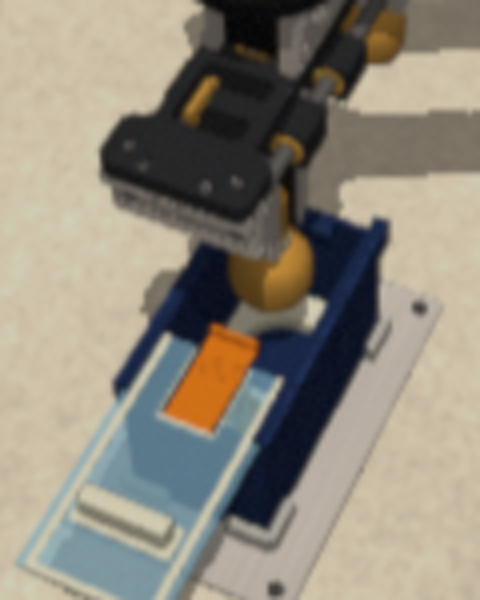

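View pics/crop4t.png

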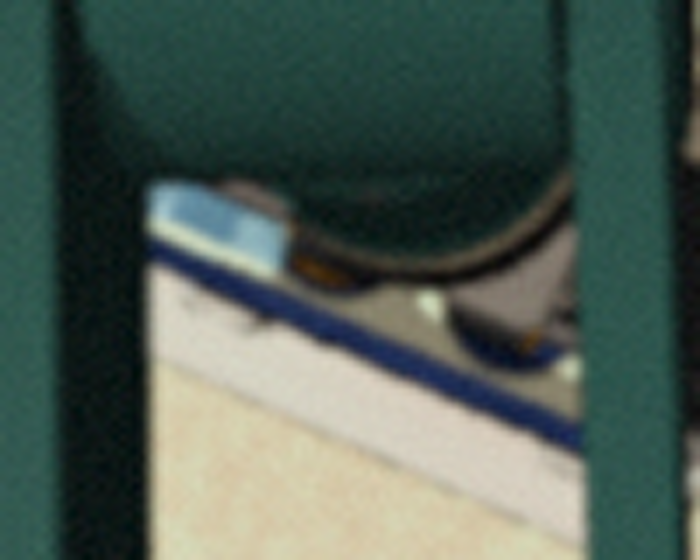

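The bulb sits inside the mouth at side (308,287), clear of the walls and tab. I'll keep descending and watch the force.

```bash
python3 -m crank '[[0.003,-0.002,0.03,0],[0,0,0.05,0],[0,0,0.05,0],[0,0,0.05,0],[0,0,0.05,0],[0,0,0.03,0],[0,0,0.02,0],[0,0,0.01,0],[0,0,0,0],[0,0,0,0]]' && python3 -c "
from h import *
need((.5065,.0883,.065),np.radians(157.2))"
```

```text
time: 12.95
tool_pos: [0.5064, 0.0883, 0.071]
ee_rot: [3.141, 0.001, 2.744]
wrist_force: [0.4, 0.0, -0.6]
width: 0.0175
units x,y,z [-0.0005  0.0001  0.0301] turn 0.0003 pos [0.50640492 0.08832612 0.07102357] rot [3.14119565e+00 5.92130618e-04 2.74407257e+00] t 12.95 F [ 0.4288672   0.0085798  -0.61457603] w 0.01753516526809227
```

```bash
python3 -m crank '[[0,0,0.006,0],[0,0,0.006,0],[0,0,0.005,0],[0,0,0.004,0],[0,0,0.003,0],[0,0,0.002,0],[0,0,0,0],[0,0,0,0],[0,0,0,0],[0,0,0,0]]' && python3 -c "
from h import *
need((.5065,.0883,.065),np.radians(157.2))"
```

```text
time: 14.2
tool_pos: [0.5062, 0.0883, 0.0655]
ee_rot: [3.142, 0.0, 2.744]
wrist_force: [-0.3, -0.1, -1.5]
width: 0.0172
units x,y,z [-0.0015  0.0007  0.0025] turn 0.0003 pos [0.50616814 0.08828451 0.06550771] rot [3.14151902e+00 2.25549022e-05 2.74407084e+00] t 14.2 F [-0.26834244 -0.12280749 -1.54442611] w 0.017171917253059825
```

```bash
python3 -m crank '[[0,0,0.003,0],[0,0,0,0],[0,0,0,0],[0,0,0.002,0],[0,0,0,0],[0,0,0,0],[0,0,0,0],[0,0,0,0],[0,0,0,0],[0,0,0,0]]' && python3 -c "
from h import *
need((.5065,.0883,.065),np.radians(157.2))"
```

```text
time: 15.45
tool_pos: [0.5062, 0.0883, 0.0646]
ee_rot: [3.141, 0.0, 2.744]
wrist_force: [0.5, -0.4, 0.5]
width: 0.0174
units x,y,z [-0.0013  0.0005 -0.0021] turn 0.0003 pos [0.50622966 0.08831199 0.06457104] rot [3.14141615e+00 1.61202674e-04 2.74407707e+00] t 15.45 F [ 0.46175376 -0.35430484  0.50375264] w 0.01739816554158629
```

Contact shows at the expected height: the z force went from -1.0 to +0.5 N. I'll release with a small opening.

```bash
python3 -m crank '[[0,0,0,0],[0,0,0,0],[0,0,0,0],[0,0,0,0],[0,0,0,0],[0,0,-0.01,0],[0,0,-0.02,0],[0,0,-0.04,0],[0,0,-0.06,0],[0,0,-0.07,0]]' 0.36 && python3 -c "
from h import *
need((.5065,.0883,.20),np.radians(157.2))"
```

```text
time: 16.7
tool_pos: [0.5063, 0.0883, 0.1057]
ee_rot: [3.141, 0.0, 2.744]
wrist_force: [-0.3, -0.2, 0.2]
width: 0.0304
units x,y,z [-9.000e-04  3.000e-04 -4.717e-01] turn 0.0003 pos [0.50630777 0.08830552 0.10566025] rot [3.14126765e+00 4.76402507e-04 2.74408995e+00] t 16.7 F [-0.26759508 -0.15055965  0.19542887] w 0.030378388302826055
```

```bash
python3 -m crank '[[0,0,-0.1,0],[0,0,-0.1,0],[0,0,-0.1,0],[0,0.05,-0.08,0],[0,0.12,-0.02,0],[0,0.14,0,0],[0,0.14,0,0],[0,0.14,0,0],[0,0.1,0,0],[0,0.05,0,0]]' 0.1
python3 - <<'E'
from h import *
need((.5650,.2295,.107),np.radians(157.2))
for n in('side','top'): snap(n,n+'5')
s=cv2.imread('pics/side5.png');t=cv2.imread('pics/top5.png')
z=lambda im,x0,y0,w,h,k:cv2.resize(im[y0:y0+h,x0:x0+w],None,fx=k,fy=k,interpolation=cv2.INTER_CUBIC)
cv2.imwrite('pics/crop5.png',z(s,210,240,150,150,4));cv2.imwrite('pics/crop5t.png',z(t,170,150,160,110,5))
E
```

```text
time: 17.95
tool_pos: [0.5638, 0.2255, 0.1849]
ee_rot: [3.141, 0.0, 2.745]
wrist_force: [0.3, -0.3, 0.1]
width: 0.0421
units x,y,z [0.002  0.0206 0.3893] turn 0.0007 pos [0.56377417 0.22554589 0.18486244] rot [3.14147139e+00 3.21700983e-04 2.74477172e+00] t 17.95 F [ 0.30906726 -0.33955166  0.10677633] w 0.04213833443038616
```

View pics/crop5.png

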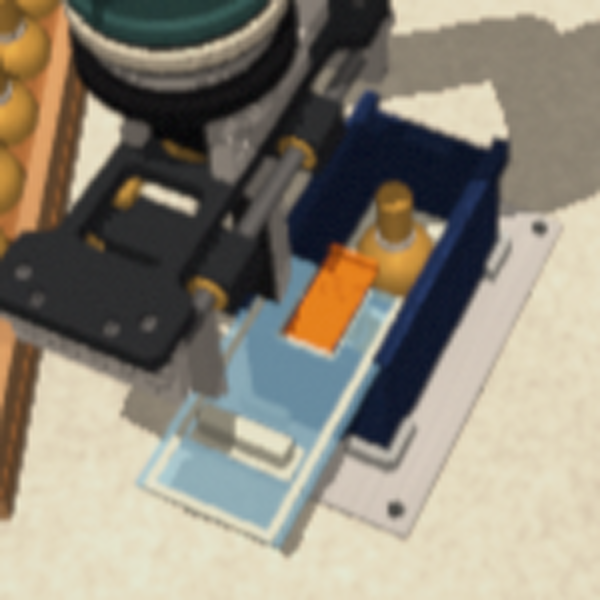

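View pics/crop5t.png

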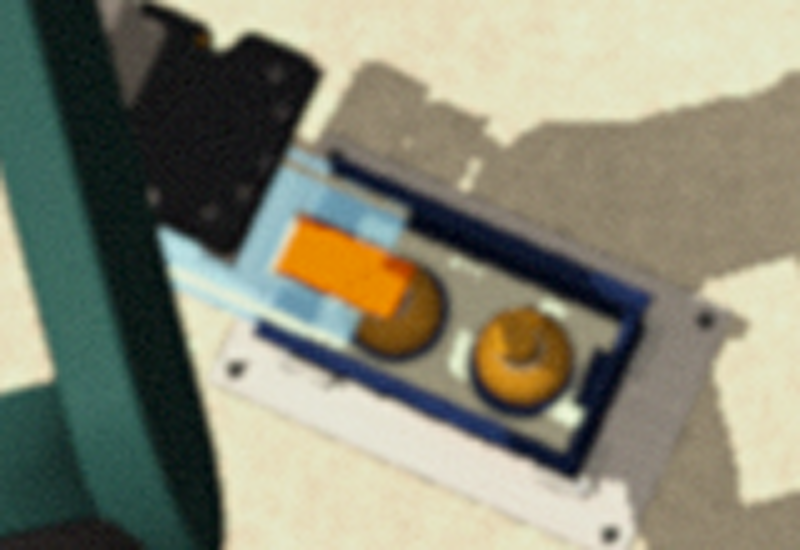

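The bottle stands upright in the well, at side about (308,298) and top about (274,224), with its cap top low and centred. Next I'll measure the grip bar at z = 0.113 from both views.

Run:
```python
from h import *
np.set_printoptions(precision=4,suppress=True)
f=lambda o,k,p:(p[0]/k+o[0]-.4,p[1]/k+o[1]-.4)
a=onz('top',*f((170,155),5,(154,156)),.113);b=onz('side',*f((235,255),4.6,(165,427)),.113)
print(a,b)
for n in('side','top'):
    p,P=cloud(n,n+'0')
    e=P[...,:2]-[.565,.230];ex=np.array([.387,.922]);ey=np.array([-.922,.387])
    X=e@ex;Y=e@ey
    m=(abs(X)<.012)&(abs(Y)<.03)&(P[...,2]>.105)&(p.min(-1)>120)
    q=P[m];print(n,m.sum(),np.median(q,0),'x',X[m].min(),X[m].max(),'y',Y[m].min(),Y[m].max())
```

```text
[0.5643 0.2299 0.113 ] [0.5656 0.2317 0.113 ]
side 120 [0.5656 0.2309 0.1146] x -0.004944967292564389 0.005269889463541065 y -0.02208892114340397 0.020498263635819188
top 100 [0.5661 0.2317 0.1124] x -0.0025019678700523846 0.008368589430287265 y -0.022207960230351362 0.021430819934690485
```

```bash
python3 -m crank '[[0.003,0,0.04,0],[0,0,0.06,0],[0,0,0.06,0],[0,0,0.05,0],[0,0,0.03,0],[0,0,0.01,0],[0,0,0,0],[0,0,0,0],[0,0,0,0],[0,0,0,0]]' && python3 -c "
from h import *
need((.5653,.2310,.108),np.radians(157.2))"
```

```text
time: 19.3
tool_pos: [0.563, 0.225, 0.1348]
ee_rot: [3.141, 0.0, 2.744]
wrist_force: [0.3, -0.4, -0.0]
width: 0.0424
units x,y,z [0.0011 0.0319 0.1338] turn 0.0003 pos [0.56303127 0.2250255  0.13476219] rot [3.14119700e+00 3.77896995e-04 2.74407223e+00] t 19.3 F [ 0.33619349 -0.38903074 -0.03475294] w 0.0423620680783849
```

```bash
python3 -m crank '[[0.001,0.016,0,0],[0,0.016,0.02,0],[0,0,0.04,0],[0,0,0.04,0],[0,0,0.02,0],[0,0,0.012,0],[0,0,0,0],[0,0,0,0],[0,0,0,0],[0,0,0,0]]' && python3 -m crank '[[0,0,0,0],[0,0,0,0],[0,0,0,0],[0,0,0,0],[0,0,0,0],[0,0,0,0],[0,0,0,0],[0,0,0,0],[0,0,0,0],[0,0,0,0]]' 1 && python3 -c "
from h import *
need((.5653,.2310,.108),np.radians(157.2))"
```

```text
time: 20.55
tool_pos: [0.5653, 0.231, 0.1083]
ee_rot: [3.141, 0.0, 2.744]
wrist_force: [-0.1, 0.5, -0.3]
width: 0.0423
time: 21.8
tool_pos: [0.5652, 0.231, 0.1081]
ee_rot: [3.141, 0.0, 2.744]
wrist_force: [0.8, 0.2, -0.6]
width: 0.0097
units x,y,z [-0.0004  0.0001  0.0004] turn 0.0003 pos [0.56520987 0.2310091  0.10808409] rot [3.14141256e+00 3.27652946e-05 2.74409780e+00] t 21.8 F [ 0.80206247  0.19595438 -0.55786831] w 0.00970007494821239
```

The bar is pinched at 9.7 mm width. I'll slide most of the way and then check.

```bash
python3 -m crank '[[0,-0.02,0,0],[0,-0.04,0,0],[0,-0.05,0,0],[0,-0.06,0,0],[0,-0.06,0,0],[0,-0.06,0,0],[0,-0.05,0,0],[0,-0.03,0,0],[0,-0.02,0,0],[0,0,0,0]]'
python3 - <<'E'
from h import *
need((.5279,.1388,.108),np.radians(157.2))
snap('side','side6')
s=cv2.imread('pics/side6.png')
cv2.imwrite('pics/crop6.png',cv2.resize(s[220:370,230:380],None,fx=4,fy=4,interpolation=cv2.INTER_CUBIC))
E
```

```text
time: 23.05
tool_pos: [0.5347, 0.1584, 0.1081]
ee_rot: [-3.14, -0.0, 2.744]
wrist_force: [-1.7, -0.9, 0.4]
width: 0.0095
units x,y,z [-0.0069 -0.1036  0.0003] turn 0.0001 pos [0.53465871 0.15842631 0.1080647 ] rot [-3.14030326e+00 -2.91206088e-04  2.74383400e+00] t 23.05 F [-1.67801285 -0.87894945  0.37864292] w 0.009526914343818076
```

View pics/crop6.png

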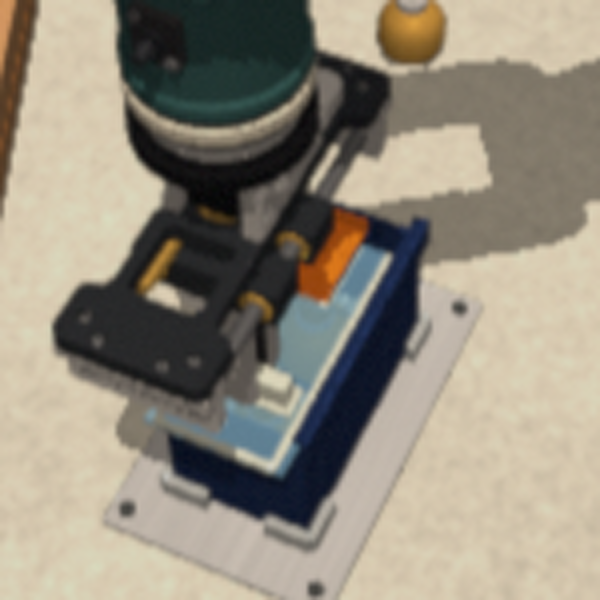

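The cover moves freely and is now about 20 mm from home, with the tab at the ledge near side (315,287). I'll push it over the ramp in small steps.

```bash
python3 -m crank '[[0,-0.02,0,0],[0,-0.02,0,0],[0,-0.02,0,0],[0,-0.015,0,0],[0,-0.01,0,0],[0,-0.005,0,0],[0,0,0,0],[0,0,0,0],[0,0,0,0],[0,0,0,0]]' && python3 -c "
from h import *
need((.5277,.1388,.108),np.radians(157.2))"
```

```text
time: 24.35
tool_pos: [0.5279, 0.1422, 0.1081]
ee_rot: [-3.141, -0.0, 2.744]
wrist_force: [-1.4, 0.3, 0.2]
width: 0.0101
units x,y,z [-0.0058 -0.0159  0.0004] turn 0.0002 pos [0.52786652 0.14218794 0.10807674] rot [-3.14105923e+00 -2.17961819e-04  2.74397998e+00] t 24.35 F [-1.38401214  0.31788538  0.1915374 ] w 0.010078729671235354
```

```bash
python3 -m crank '[[0,-0.005,0,0],[0,0,0,0],[0,-0.005,0,0],[0,0,0,0],[0,0,0,0],[0,0,0,0],[0,0,0,0],[0,0,0,0],[0,0,0,0],[0,0,0,0]]' && python3 -c "
from h import *
need((.5277,.1388,.108),np.radians(157.2))"
```

```text
time: 25.6
tool_pos: [0.5272, 0.1406, 0.1081]
ee_rot: [3.142, -0.0, 2.744]
wrist_force: [-0.5, 1.3, -0.8]
width: 0.0098
units x,y,z [-0.0058 -0.0074  0.0003] turn 0.0003 pos [0.52720363 0.14061822 0.1080619 ] rot [ 3.14156439e+00 -1.22980221e-04  2.74409170e+00] t 25.6 F [-0.46380053  1.30714823 -0.84719825] w 0.009783674569361281
```

```bash
python3 -m crank '[[0,-0.005,0,0],[0,0,0,0],[0,-0.005,0,0],[0,0,0,0],[0,0,0,0],[0,0,0,0],[0,0,0,0],[0,0,0,0],[0,0,0,0],[0,0,0,0]]'
python3 - <<'E'
from h import *
need((.5277,.1388,.108),np.radians(157.2))
snap('side','side7')
s=cv2.imread('pics/side7.png')
cv2.imwrite('pics/crop7.png',cv2.resize(s[230:350,250:370],None,fx=5,fy=5,interpolation=cv2.INTER_CUBIC))
E
```

```text
time: 26.85
tool_pos: [0.5269, 0.14, 0.1081]
ee_rot: [3.139, 0.0, 2.745]
wrist_force: [1.2, 5.7, -1.7]
width: 0.0097
units x,y,z [-0.0058 -0.0042  0.0005] turn 0.0006 pos [0.52694491 0.1400175  0.10810023] rot [3.13867366e+00 1.82805115e-04 2.74455832e+00] t 26.85 F [ 1.24256227  5.65888672 -1.69725855] w 0.009689562193268926
```

View pics/crop7.png

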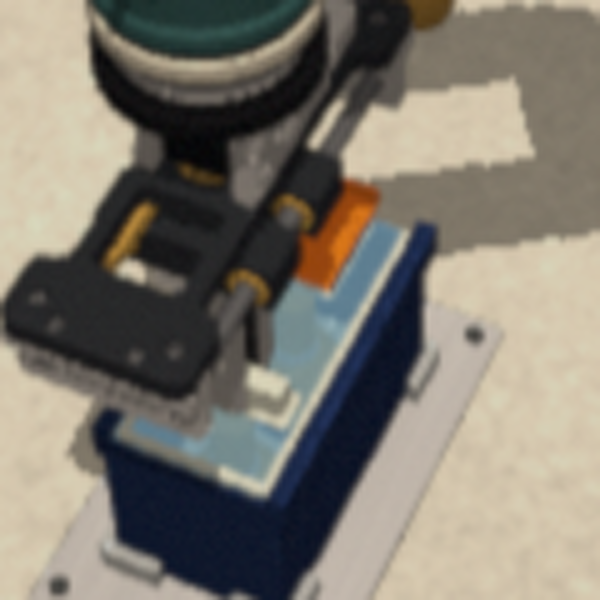

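The cover has travelled 98.7 mm since the grip, and resistance now rises without movement, so it is on its end stop. I'll unload, let go, rise and look.

```bash
python3 -m crank '[[0,0.004,0,0],[0,0,0,0],[0,0,0,0],[0,0,0,0],[0,0,-0.02,0],[0,0,-0.05,0],[0,0,-0.1,0],[0,0,-0.1,0],[0,0,-0.1,0],[0,0,-0.1,0]]' 0.3 && python3 -m crank '[[0,0.15,-0.05,0],[0,0.15,-0.05,0],[0,0.15,-0.05,0],[0,0.15,0,0],[0,0.15,0,0],[0,0.15,0,0],[0,0.15,0,0],[0,0.1,0,0],[0,0.05,0,0],[0,0,0,0]]'
python3 - <<'E'
from h import *
need((.5277,.1388,.108))
for n in('side','top'): snap(n,n+'8')
s=cv2.imread('pics/side8.png');t=cv2.imread('pics/top8.png')
z=lambda im,x0,y0,w,h,k:cv2.resize(im[y0:y0+h,x0:x0+w],None,fx=k,fy=k,interpolation=cv2.INTER_CUBIC)
cv2.imwrite('pics/crop8.png',z(s,245,230,120,120,5));cv2.imwrite('pics/crop8t.png',z(t,190,160,140,110,5))
E
```

```text
time: 28.15
tool_pos: [0.527, 0.1395, 0.2038]
ee_rot: [3.141, 0.001, 2.744]
wrist_force: [0.9, -0.1, 0.2]
width: 0.0324
time: 29.4
tool_pos: [0.6197, 0.361, 0.2322]
ee_rot: [-3.141, 0.0, 2.745]
wrist_force: [0.6, 0.7, 0.0]
width: 0.033
units x,y,z [-0.0053 -1.2026  0.6208] turn None pos [0.61972861 0.36101523 0.23215175] rot [-3.14142707e+00  5.63489130e-05  2.74458796e+00] t 29.4 F [0.55813162 0.70038383 0.02789454] w 0.03298407684029282
```

View pics/crop8.png

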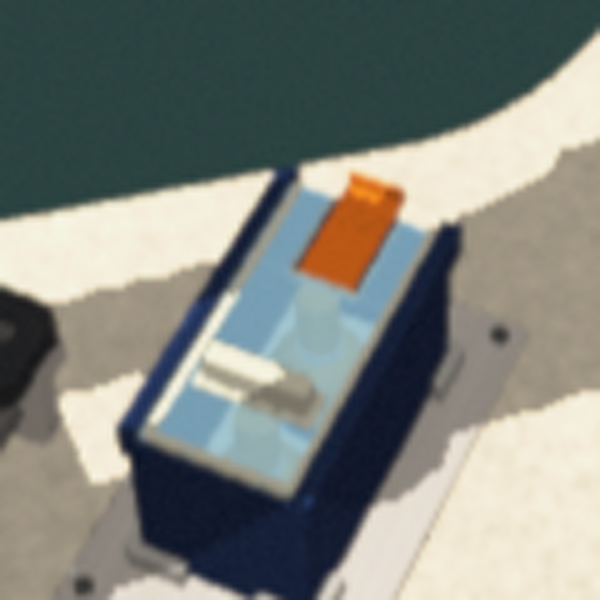

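View pics/crop8t.png

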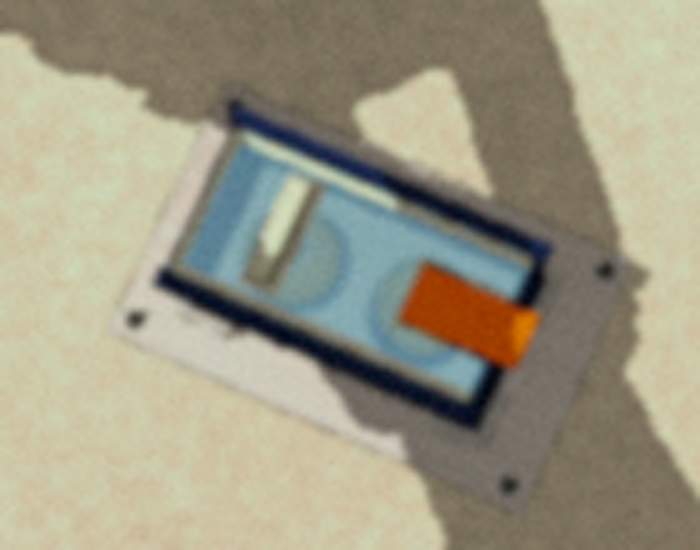

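View pics/side8.png

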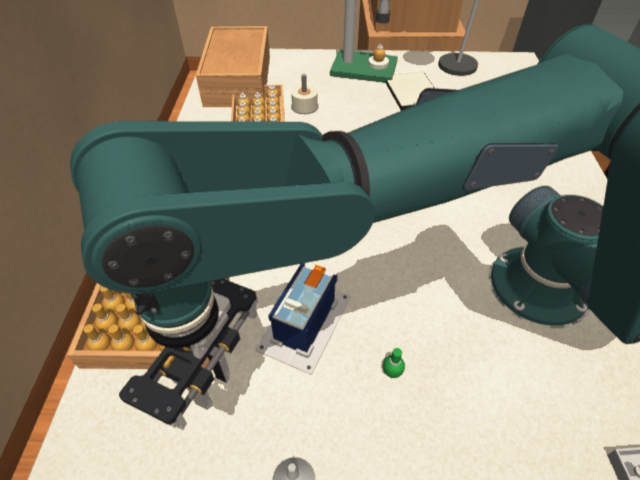

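The cover looks closed: the tab lip is past the end wall at side about (321,267), and both caps show through the cover. I'll check the bar and tab numbers against the case.

Run:
```python
from h import *
np.set_printoptions(precision=4,suppress=True)
f=lambda o,k,p:(p[0]/k+o[0]-.4,p[1]/k+o[1]-.4)
ft=lambda p:f((190,160),5,p); fs=lambda p:f((245,230),5,p)
ex=np.array([.387,.922]);ey=np.array([-.922,.387])
A,B,C=[onz('top',*ft(p),.006) for p in((136,318),(605,270),(510,485))]
o=((A+B)/2)[:2];print('origin top',o)
lc=lambda P,o:((P[:2]-o)@ex,(P[:2]-o)@ey)
for nm,t,s,z in(('lipA',(540,313),(350,175),.1015),('lipB',(520,366),(403,190),.1015),('bar y+',(302,182),(205,345),.113),('bar',(282,230),(258,370),.113)):
    P,e=tri('top',ft(t),'side',fs(s));q=onz('top',*ft(t),z);q2=onz('side',*fs(s),z)
    print(nm,P,e,'case tri',lc(P,o),'top',lc(q,o),'side',lc(q2,o))
p,P=cloud('side','side8');
for n in('side','top'):
    p,P=cloud(n,n+'8');X=(P[...,:2]-o)@ex;Y=(P[...,:2]-o)@ey
    m=(p[...,0]-p[...,2]>90)&(abs(Y)<.02)&(X<-.02)&(X>-.09)&(P[...,2]>.05)
    print(n,'tab x',X[m].min(),X[m].max());
    for a in np.arange(-.08,-.025,.006):
        k=m&(X>=a)&(X<a+.006)
        if k.any():print(round(a,3),k.sum(),np.median(P[k][:,2]).round(4))
    k=(abs(Y)<.032)&(abs(Y)>.015)&(X>-.06)&(X<.02);print('plate z',np.nanmedian(P[k][:,2]))
```

```text
origin top [0.5165 0.1126]
lipA [0.4972 0.0359 0.1005] 7.442031847958947e-05 case tri (np.float64(-0.07823530981022131), np.float64(-0.011892340172649764)) top (np.float64(-0.07829871864820888), np.float64(-0.01181184832629897)) side (np.float64(-0.07749445381163729), np.float64(-0.011492651941733198))
lipB [0.4755 0.0434 0.101 ] 0.00023534343430925403 case tri (np.float64(-0.07970097422077022), np.float64(0.01095779294524573)) top (np.float64(-0.07970328111060739), np.float64(0.01088908259256308)) side (np.float64(-0.0793552297737562), np.float64(0.01123663896017))
bar y+ [0.5466 0.1308 0.1149] 0.001961114213036529 case tri (np.float64(0.028348062467958866), np.float64(-0.02070240115673826)) top (np.float64(0.028389936660071335), np.float64(-0.019999460105393135)) side (np.float64(0.027407209620921923), np.float64(-0.022403305489735206))
bar [0.527  0.1386 0.1111] 0.00044846475651339184 case tri (np.float64(0.02800667755779192), np.float64(0.0003047801120780076)) top (np.float64(0.02757129532109205), np.float64(0.0007123470975536512)) side (np.float64(0.029176739339385874), np.float64(0.0007331140490927021))
side tab x -0.07971672552609356 -0.027305586933958126
-0.08 33 0.0999
-0.074 29 0.0988
-0.068 24 0.0987
-0.062 32 0.099
-0.056 25 0.0989
-0.05 30 0.0987
-0.044 30 0.098
-0.038 29 0.0985
-0.032 15 0.0992
plate z 0.09901738097986867
top tab x -0.0779059021799462 -0.027106555293528272
-0.08 22 0.1011
-0.074 36 0.0972
-0.068 34 0.0971
-0.062 33 0.0965
-0.056 34 0.0963
-0.05 37 0.0965
-0.044 35 0.0965
-0.038 35 0.0969
-0.032 30 0.0968
plate z 0.09659956423136162
```

The bar is at case x of about +28 to +29 mm and the lip at about -78 mm, both within about 2 mm of the home values. The tab is level with the plate to about 1 mm (a lifted tab would be about 3 mm up), so it has clicked. I'm handing in.

```bash
python3 -c "
from bench import robot
print(robot.close_job(), robot.get_obs()['time'])"
```

```text
the job is handed in; nothing more can be done
the job is handed in; nothing more can be done
```

The finished gold bottle is in the empty well and the cover is closed and latched. I handed the job in at about 29.5 s, with the gripper open and clear of everything.

**Bottle:** I gripped it by its cap and lowered it into the well until the wrist force showed contact. After release, both views showed it standing upright.

**Cover:** I pinched the grip bar and slid the cover 98.7 mm. It stopped against about 6 N, which I took as the end stop, and I let go.

**Last checks:**
- **Home position:** The bar is at case x of about +28 to +29 mm (expected +30). The tab lip is at about -78 mm (expected -76.5) and 101 mm high.
- **Latch:** The tab lies level with the cover plate to about 1 mm, so it has clicked down. I saw no force peak from the tab riding the ledge, because forces were only read at the end of each call.
- **Disagreements:** The two cameras differed by up to about 2.5 mm along the case, and I placed the bottle between their estimates.
- **Not rechecked:** The arm hid the open bottle, jar and brush in the final side picture. I did not check them again, but the arm passed well above them and no contact force showed.

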